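# Secure the cleaner bottle and open its safety cap

## Robot

A 6-joint arm with a two-finger parallel gripper is mounted at the origin on the work surface. World frame = base frame: x ahead of the robot, y to its left, z up, the work surface at z = 0. Lengths are in m, angles in degrees, forces in N, time in s.
With the tool pointing down it reaches from about 0.325 to 0.775 m from the base axis. Payload 5.5 kg.
Tool frame: the origin (TCP) lies at the very end of the fingers, on their centre line; the grasp point (between the pads) lies 19 mm behind it; y points along the fingers, x is the direction in which the jaws open and shut, and the axes are right-handed (so a half turn about y gives the same grasp; the last joint's range is limited). The gripper opens to 85 mm and grips with 20 to 120 N. Pads are 22 mm wide; open, the fingers measure 114 mm over their backs; the gripper's body (76 mm by 85 mm) begins 54 mm behind the grasp point. The pads swing forward as they close: fully open they stand 13 mm farther back than shut.
Start: joints at [68.543, 5.22, 70.514, -0, 104.267, -3.249], TCP at [0.187, 0.57, 0.231] pointing down, gripper open.
Joint ranges: [-164.24, 164.24], [-49.07, 125.15], [9.68, 141.18], [-86.29, 266.29], [3.28, 154.24], [-151.56, 151.56]. Speed limits (degrees/s): [147.25, 147.25, 172.46, 180, 180, 180].

## Interface

Orientations are given as [roll, pitch, yaw] about the fixed x, y, z axes, in that order (R = Rz(yaw) Ry(pitch) Rx(roll)).
In Python, from workcell import telemetry, vision, job gives the robot as it stands. The module is installed in compiled form; this text tells all that it offers.
- The arm moves only by the shell command python3 -m handwheel 'ROWS' [OPENING] [FORCE]. ROWS is JSON, a list of rows, each a list of 6 numbers: the shift along the tool's x, y, z in units of 30 mm (1.0 is 30 mm), then the turn, a rotation vector about the tool's x, y, z in units of 6 degrees (1.0 is 6 degrees). A call has 1 to 12 rows; each row shifts and turns the commanded pose from where the row before left it, along the tool's axes as they then stand; what a row does not reach is not made up. A row lasts 1/12 s, in which the tool goes at most 41.7 mm and 7.16 degrees, less where a joint would pass 70% of its speed; a pose out of reach is approached as far as the arm can. A call is refused whole if a number of a shift passes 1 or a number of a turn 1, either way. A call with a gripper value outside its range is refused whole. OPENING is the gripper's target within -1 to 1 (fully open at 1, half-way at 0, shut at -1), set as the call begins (- or left out, the last holds). The fingers move at their own pace and stop on an object; FORCE is the grip in N (left out, the last holds). Time passes only in rows, so rows that do not move let the fingers close. It gives the time, the measured TCP pose, the force and the opening at its end, in the units of the state.
- telemetry.read_state(): the state, without advancing time (a new reading comes with each control period).
- vision.grab_frame(name): name is "scene" or "side" or "wrist"; returns (picture, depth): 420x560x3 uint8, red, green, blue; 420x560 float32, m along the optical axis (not along the pixel's ray), 0 where there is no reading.
- vision.camera_info(name): a dict with "intrinsics" (3x3 intrinsics, pixels), "T" (4x4, takes a point from camera to world coordinates). Camera axes: x right, y down, z forward; pixel columns grow to the right and rows downward; lengths in m; the calibration is good to about 2 mm. A picture is of the moment at which its call begins: read the wrist's pose just before it. camera_info takes no time and is no camera call; for the wrist camera it gives the pose at the moment of the call.
- job.close_job(): hands the job in, once; it reports no verdict.
The state is a dict: "clock": time; "qpos": joint angles; "qd": joint speeds; "joint_efforts": joint torques, N m; "tcp_pos": TCP position; "tcp_rot": TCP orientation; "wrist_force": force on the tool from outside, world axes, zero at the start; "moment": the same for the moment, N m; "gripper_width": opening from 0.0 (shut) to 1.0 (fully open).
Only numpy, scipy, OpenCV 4.12 (cv2) and the standard library are available. Lean on these libraries where they do the work, as an engineer would, in place of code of your own. Each camera call takes 0.05 s, during which the arm holds its last target. There are 200 camera calls.

## Task

On the packing bench, turn the turnbutton across the edge of the cleaner bottle's carrier plate until it stops, so that the bottle is secured. Then press the bottle's safety cap down, twist it counter-clockwise until it comes free, and lift it off. Finish still holding the cap in the gripper, upright and steady, about 8 cm above the bottle's mouth so that drips fall back into it; leave the bottle in its dock and do not disturb the other things on the bench.

Things in the scene. Friction and masses are not known exactly. Their poses are not given: they have to be found in the camera images.
- dock: Flat aluminium base fixed to the bench, 130 mm (its x) by 225 mm (its y), 10 mm thick, with low dark steel guides and a fixed lip over the plate's far edge. Origin on the bench, z = 0. In its axes the bottle's axis stands at x = 0, y = +60 mm and the turnbutton's pivot at x = 0, y = -50 mm. Its place and yaw vary.
- turnbutton (a joint): Angle (rad) about its upright pivot, growing counter-clockwise seen from above. Near 0 the bar lies along the dock's x axis, clear of the carrier plate (open); at 1.57 it points at the bottle, its tip over the plate's edge (secured); hard stop at 1.62. Starts between 0.15 and 0.55. Friction of 0.06 N m keeps it where it is left.
- turnbutton_wing (a point): Grip point on the pivot axis, 47 mm above the bench; x runs along the bar to its tip, z up; turns with the bar. Steel bar 14 mm wide, 6 mm thick, 20 to 26 mm above the bench, from 12 mm behind to 72 mm ahead of the pivot. On it, over the pivot, an upright thumb wing 36 mm long along the bar, 10 mm thick, its top 64 mm above the bench.
- bottle_mouth (a point): Centre of the top of the neck, 144 mm above the bench, z up. Grey bottle with paper label, 64 mm in diameter, shoulder 94 to 104 mm above the bench, neck 31 mm (collar 42 mm) in diameter. One piece with a black carrier plate, 96 mm square, 10 to 18 mm above the bench, loose between the dock's guides (1.5 mm play); 0.3 to 0.7 kg.
- cap_mid (a point): Centre of the white ribbed safety cap, half-way up, on its axis, z up. Cap 52 mm in diameter, 33 mm high, about 40 g. Locked, it lies 4.5 mm below bottle_mouth, x axes parallel. Kept pressed it turns counter-clockwise from above, from 0 to a hard stop at 72 degrees; from 56 degrees on it is free and lifts straight off (aim for 65). It cannot turn clockwise.
- cap_top (a point): Centre of the cap's closed flat top, 156 mm above the bench when locked (lower rim at 123 mm). A spring inside holds the cap up and locked: pressing takes 5 N at first and 11 N at the full 8 mm of travel, where it meets a hard stop. It turns only when at least 6 mm down, and stays captive if let up before 56 degrees.
- jar: Bystander: closed jar with plain screw lid, 52 mm in diameter, 75 mm high, standing on the bench near the dock. Origin at the centre of its underside.
- tape_roll: Bystander: empty roll core lying flat, 84 mm outside, 72 mm inside, 48 mm high, on the bench near the dock. Origin at the centre of its underside.
There are look-alikes about, which are no part of the job. What is meant by the part that bears cap_mid is not brown or orange, and is the smaller of those in its own colour.

How it is judged:
By the outcome, as a careful person would: the job done as asked, in the order asked, and still so for the second after the job is handed in, while the arm keeps its last pose, push and grip.
It also fails if it takes over 51 s, if anything falls off the work surface, if the arm or the gripper's body presses on something with over 40 N, if the wrist force passes 120 N, or if a joint passes its speed limit or range.

## Working session

There is one attempt and no reset: what is moved stays moved. The work goes in short steps, Python scripts to look and compute and a shell command to move; the robot and the scene stay as the last step left them, time stands still between calls to the robot, and variables do not carry over. Pictures are saved under pics/ and viewed, about 8 in all and at most 12, crops included, and the job is handed in when it is done.

```bash
mkdir -p pics
cat > h.py <<'E'
import numpy as np, cv2
from workcell import telemetry, vision, job
from scipy.spatial.transform import Rotation as R
def grab(n):
    i=vision.camera_info(n); p,d=vision.grab_frame(n); return p,d,np.array(i["intrinsics"]),np.array(i["T"])
def pts(d,K,T):
    v,u=np.indices(d.shape); X=np.stack([(u-K[0,2])/K[0,0]*d,(v-K[1,2])/K[1,1]*d,d,np.ones_like(d)],-1)
    return (X@T.T)[...,:3]
def plane(u,v,K,T,z):
    r=T[:3,:3]@np.array([(u-K[0,2])/K[0,0],(v-K[1,2])/K[1,1],1]); o=T[:3,3]; return o+r*(z-o[2])/r[2]
E
python3 - <<'E'
from h import *
ims=[]
for n in ["scene","side"]:
    p,d,K,T=grab(n); np.savez(f"{n}.npz",p=p,d=d,K=K,T=T); cv2.imwrite(f"pics/{n}0.png",p[...,::-1]); print(n,T.round(3).tolist(),K[0,0],(d>0).mean())
s=telemetry.read_state();print(s)
E
```

```text
scene [[-0.104, 0.633, -0.767, 1.241], [0.994, 0.057, -0.088, 0.182], [-0.013, -0.772, -0.636, 0.711], [0.0, 0.0, 0.0, 1.0]] 480.2721539318881 0.9960459183673469
side [[0.985, -0.121, 0.124, 0.37], [-0.173, -0.665, 0.726, -0.699], [-0.005, -0.737, -0.676, 0.887], [0.0, 0.0, 0.0, 1.0]] 543.4391761392957 0.9961649659863946
{'clock': 0.1, 'qpos': array([ 6.85423034e+01,  5.25997451e+00,  7.05766393e+01,  2.86221609e-03,
        1.04266056e+02, -3.24773942e+00]), 'qd': array([ 0.00993811, -0.09859801, -0.05563808, -0.11860425,  0.00804812,
       -0.06006024]), 'joint_efforts': array([ 2.06100020e-03, -4.60220611e+01, -4.19216537e+01, -1.16984957e-04,
        1.05930815e-02,  3.58670192e-06]), 'tcp_pos': array([0.18738365, 0.5697215 , 0.23023525]), 'tcp_rot': array([-89.99141267,   0.10234723,  71.79075332]), 'wrist_force': array([ 0.11198954, -0.49070469, -0.45021711]), 'moment': array([-0.04334053, -0.00974334, -0.00739454]), 'gripper_width': 0.9983484485910695}
```

View pics/scene0.png

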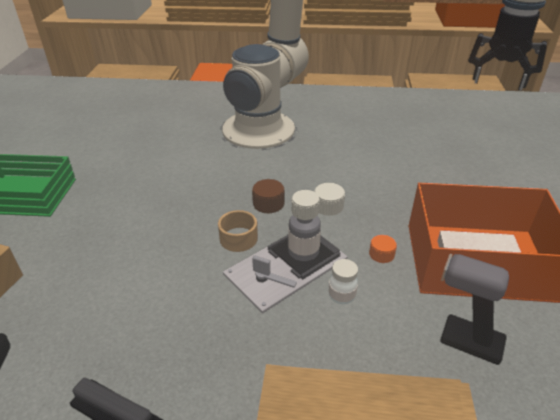

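View pics/side0.png

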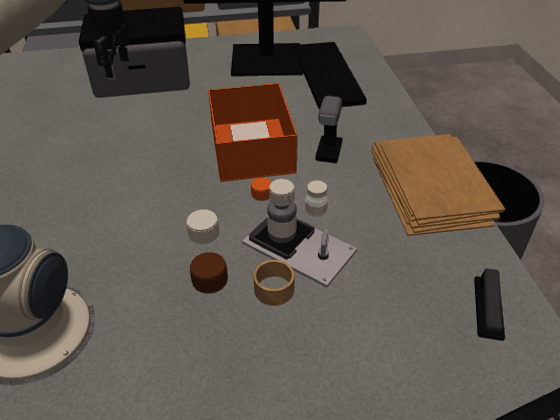

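The scene view shows the capped bottle at (305,205), its black plate at (305,250), and the dock plate at (285,270). The turnbutton wing is at (262,266), with its bar pointing to (297,281). The jar is at (344,275), the roll at (238,230), and a larger white lid lies on the bench at (329,197). The side view agrees: cap (282,193), wing (323,240), jar (317,198), roll (274,283).

Run:
```python
from h import *
for n,cap,wing,dock in [("scene",(305,205),(262,266),(285,270)),("side",(282,193),(323,240),(300,245))]:
    f=np.load(n+".npz");p,d,K,T=f["p"],f["d"],f["K"],f["T"];P=pts(d,K,T)
    v,u=np.indices(d.shape)
    def near(c,r): return np.hypot(u-c[0],v-c[1])<r
    m=near(cap,35)&(P[...,2]>.150)&(P[...,2]<.162); q=P[m]; 
    (cx,cy),r=cv2.minEnclosingCircle(q[:,:2].astype(np.float32)); print(n,"captop",m.sum(),q.mean(0).round(4),np.median(q[:,2]).round(4),"circ",round(cx,4),round(cy,4),round(r,4))
    # dock surface z~10mm, light grey
    for name,lo,hi,c,rr in [("dock",.007,.0135,dock,75),("wing",.035,.066,wing,28),("wingtop",.061,.068,wing,28),("bar",.0235,.0285,wing,50),("plate",.0155,.0205,dock,80)]:
        m=near(c,rr)&(P[...,2]>lo)&(P[...,2]<hi)
        q=P[m]; 
        if len(q)<5: print(name,len(q)); continue
        mr=cv2.minAreaRect((q[:,:2]*1000).astype(np.float32)); print(name,len(q),q.mean(0).round(4),np.round(mr[0],1),np.round(mr[1],1),round(mr[2],1))
```

```text
scene captop 415 [0.5244 0.1622 0.1553] 0.1556 circ 0.521 0.1624 0.0277
dock 2719 [0.5847 0.0988 0.0098] [508.  116.6] [322.2 260.1] 11.9
wing 237 [0.6018 0.0848 0.0526] [599.5  84. ] [35.6 13.5] 75.4
wingtop 67 [0.5994 0.0844 0.0632] [598.7  84.3] [34.5 10.7] 64.6
bar 328 [0.5781 0.1005 0.0258] [534.   88.9] [217.9 116.9] 41.2
plate 1126 [0.5305 0.1424 0.0179] [507.5 115. ] [312.1 264.5] 8.7
side captop 354 [0.5193 0.1558 0.1556] 0.1558 circ 0.52 0.1579 0.0278
dock 2365 [0.572  0.0878 0.01  ] [521.4 179.8] [255.2 381.4] 15.2
wing 97 [0.5949 0.0734 0.0562] [596.6  78.6] [35.7  9.9] 70.5
wingtop 50 [0.5966 0.079  0.0637] [596.7  79.7] [33.1  8.6] 76.4
bar 151 [0.5832 0.1322 0.026 ] [559.5 127.7] [225.7 123.4] 79.3
plate 896 [0.5229 0.1393 0.0181] [533.2 180.8] [435.7 205.8] 71.4
```

```bash
cat >> h.py <<'E'
def delta(pos,yaw):
    s=telemetry.read_state(); Rm=R.from_euler("xyz",s["tcp_rot"],degrees=True)
    dt=R.from_euler("xyz",[-90,0,yaw],degrees=True)
    print("t",round(s["clock"],2),"pos",s["tcp_pos"].round(4),"rot",s["tcp_rot"].round(2),"F",s["wrist_force"].round(1),"g",round(s["gripper_width"],3))
    print("shift/30mm",(Rm.inv().apply(np.array(pos)-s["tcp_pos"])/.03).round(3),"turn/6deg",(np.degrees((Rm.inv()*dt).as_rotvec())/6).round(3))
E
python3 - <<'E'
from h import *
delta([.598,.082,.20],-20)
s=telemetry.read_state();T=np.array(vision.camera_info("wrist")["T"]);Rm=R.from_euler("xyz",s["tcp_rot"],degrees=True)
print("cam in tool",Rm.inv().apply(T[:3,3]-s["tcp_pos"]).round(3),(Rm.inv().as_matrix()@T[:3,:3]).round(2).tolist())
f=np.load("scene.npz");P=pts(f["d"],f["K"],f["T"])
for n,(u,v) in dict(jar=(344,267),roll=(238,220),lid=(329,190),brown=(268,187),orange=(383,243),box=(425,225),boxfar=(500,190)).items(): print(n,P[v,u].round(3))
E
```

```text
t 0.1 pos [0.1874 0.5697 0.2302] rot [-89.99   0.1   71.79] F [ 0.1 -0.5 -0.5] g 0.998
shift/30mm [-11.164   1.025 -18.082] turn/6deg [ 1.3000e-02  1.5298e+01 -1.4000e-02]
cam in tool [-0.    -0.142  0.067] [[1.0, -0.0, 0.0], [-0.0, -0.27, 0.96], [-0.0, -0.96, -0.27]]
jar [0.615 0.24  0.072]
roll [0.442 0.012 0.021]
lid [0.343 0.211 0.044]
brown [0.348 0.069 0.047]
orange [0.502 0.324 0.034]
box [0.527 0.391 0.11 ]
boxfar [0.402 0.559 0.111]
```

```bash
python3 -m handwheel '[[-0.62,0,-1,0,0,0],[-0.62,0,-1,0,0,0],[-0.62,0,-1,0,0,0],[-0.62,0,-1,0,0,0],[-0.62,0,-1,0,0,0],[-0.62,0,-1,0,0,0],[-0.62,0,-1,0,0,0],[-0.62,0,-1,0,0,0],[-0.62,0,-1,0,0,0],[-0.62,0,-1,0,0,0],[-0.62,0,-1,0,0,0],[-0.62,0,-1,0,0,0]]' && python3 -m handwheel '[[-0.62,0,-1,0,0,0],[-0.62,0,-1,0,0,0],[-0.62,0,-1,0,0,0],[-0.62,0,-1,0,0,0],[-0.62,0,-1,0,0,0],[-0.62,0,-1,0,0,0],[0,0,0,0,1,0],[0,0,0,0,1,0],[0,0,0,0,1,0],[0,0,0,0,1,0],[0,0,0,0,1,0],[0,0,0,0,1,0]]' && python3 -m handwheel '[[0,0,0,0,1,0],[0,0,0,0,1,0],[0,0,0,0,1,0],[0,0,0,0,1,0],[0,0,0,0,1,0],[0,0,0,0,1,0],[0,0,0,0,1,0],[0,0,0,0,1,0],[0,0,0,0,1,0],[0,0,0,0,0.3,0],[0,0,0,0,0,0]]'
python3 - <<'E'
from h import *
delta([.598,.082,.20],-20)
p,d,K,T=grab("wrist"); np.savez("w1.npz",p=p,d=d,K=K,T=T); cv2.imwrite("pics/w1.png",p[...,::-1])
for z,X in [(.064,[.598,.082]),(.156,[.5205,.16]),(.02,[.598,.082])]:
    q=np.linalg.inv(T)@np.array([*X,z,1]); print((K@q[:3]/q[2])[:2].round(0),q[2].round(3))
E
```

```text
clock: 1.1
tcp_pos: [0.4604, 0.2439, 0.2309]
tcp_rot: [-90.0, 0.0, 71.8]
wrist_force: [0.3, 0.5, -0.3]
gripper_width: 0.997
clock: 2.1
tcp_pos: [0.5957, 0.0831, 0.2305]
tcp_rot: [-90.0, 0.1, 35.5]
wrist_force: [0.3, -0.2, -0.8]
gripper_width: 1.005
clock: 3.02
tcp_pos: [0.5957, 0.0832, 0.2306]
tcp_rot: [-90.0, 0.1, -20.1]
wrist_force: [0.0, -0.5, -0.6]
gripper_width: 0.999
t 3.02 pos [0.5957 0.0832 0.2306] rot [-9.002e+01  6.000e-02 -2.007e+01] F [ 0.  -0.5 -0.6] g 0.999
shift/30mm [ 0.088  1.021 -0.011] turn/6deg [ 0.004 -0.012 -0.01 ]
[282. 189.] 0.316
[133. 150.] 0.215
[281. 180.] 0.358
```

View pics/w1.png

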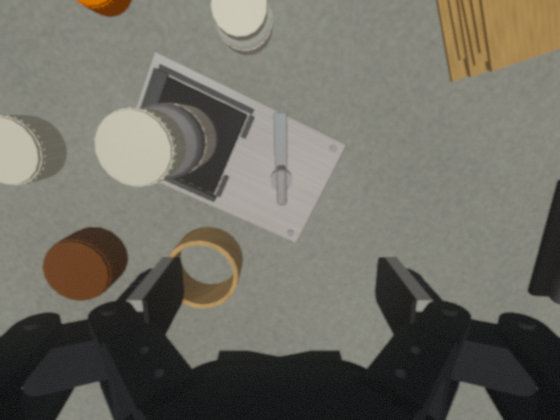

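The wrist view shows the wing at (282,188), with the bar running straight up to (280,115). So the bar lies along tool z, at about 70° world. The cap top is at (134,147) and the roll at (205,275). I'll refine the wing and the cap from this view's depth.

```bash
cat > loc.py <<'E'
from h import *
def loc(fn,xy_w=(.598,.082),xy_c=(.5205,.16)):
    f=np.load(fn);p,d,K,T=f["p"],f["d"],f["K"],f["T"];P=pts(d,K,T)
    for n,c,r,lo,hi in [("wingtop",xy_w,.03,.060,.069),("bar",xy_w,.08,.0235,.029),("captop",xy_c,.04,.151,.162)]:
        m=(np.hypot(P[...,0]-c[0],P[...,1]-c[1])<r)&(P[...,2]>lo)&(P[...,2]<hi); q=P[m]
        if len(q)<8: print(n,len(q)); continue
        if n=="captop":
            h=cv2.minEnclosingCircle((q[:,:2]*1000).astype(np.float32)); print(n,len(q),np.median(q[:,2]).round(4),"mean",q[:,:2].mean(0).round(4),"circ",np.round(h[0],1),round(h[1],1))
            cs,_=cv2.findContours(m.astype(np.uint8),0,1); e=cv2.fitEllipse(max(cs,key=len)); print("  ray",plane(*e[0],K,T,.156).round(4))
        else:
            mr=cv2.minAreaRect((q[:,:2]*1000).astype(np.float32)); w,V=np.linalg.eigh(np.cov(q[:,:2].T)); v=V[:,1]
            print(n,len(q),np.median(q[:,2]).round(4),"rect",np.round(mr[0],1),np.round(mr[1],1),"dir",np.degrees(np.arctan2(v[1],v[0])).round(1)%180)
E
python3 -c "
from loc import *; loc('w1.npz')
f=np.load('w1.npz');p,d,K,T=[f[k] for k in 'pdKT']
for a in [((155,54),(344,146)),((344,146),(296,240))]:
    q=[plane(*x,K,T,.01) for x in a]; v=q[1]-q[0]; print(q[0].round(4),q[1].round(4),np.hypot(*v[:2]).round(4),np.degrees(np.arctan2(v[1],v[0])))
"
```

```text
wingtop 344 0.0633 rect [598.4  83.5] [34.9  9. ] dir 70.3
bar 887 0.0257 rect [577.  119.7] [83.3 82.9] dir 71.4
captop 4859 0.1558 mean [0.5224 0.1614] circ [521. 161.] 26.5
  ray [0.5226 0.1616 0.156 ]
[0.5201 0.2493 0.01  ] [0.6758 0.0927 0.01  ] 0.2209 -45.15951035612209
[0.6758 0.0927 0.01  ] [0.5891 0.0057 0.01  ] 0.1228 -134.94014407358043
```

```bash
python3 -m handwheel '[[0.08,0.8,0,0,0,0],[0,0.8,0,0,0,0],[0,0.8,0,0,0,0],[0,0.8,0,0,0,0],[0,0.8,0,0,0,0],[0,0.8,0,0,0,0],[0,0.8,0,0,0,0],[0,0.6,0,0,0,0],[0,0.4,0,0,0,0],[0,0,0,0,0,0],[0,0,0,0,0,0]]' 0 && python3 -m handwheel '[[0,0,0,0,0,0],[0,0,0,0,0,0],[0,0,0,0,0,0],[0,0,0,0,0,0],[0,0,0,0,0,0],[0,0,0,0,0,0],[0,0,0,0,0,0],[0,0,0,0,0,0]]' -1 40; python3 -c "
from h import *; delta([.598,.083,.033],-19.6);print(telemetry.read_state()['moment'])"
```

```text
clock: 3.98
tcp_pos: [0.5978, 0.0824, 0.033]
tcp_rot: [-90.0, 0.1, -20.0]
wrist_force: [1.0, 0.9, 0.7]
gripper_width: 0.5
clock: 4.65
tcp_pos: [0.5978, 0.0831, 0.0354]
tcp_rot: [-89.9, 0.0, -20.0]
wrist_force: [-6.4, 1.9, 5.5]
gripper_width: 0.105
t 4.65 pos [0.5978 0.0831 0.0354] rot [-8.994e+01  1.000e-02 -1.997e+01] F [-6.4  1.9  5.5] g 0.105
shift/30mm [ 0.006  0.082 -0.002] turn/6deg [-0.011 -0.061 -0.002]
[0.28165746 0.95531238 0.01169303]
```

```bash
python3 -m handwheel '[[0,-0.06,0,0,-0.5,0],[0,0,0,0,-0.7,0],[0,0,0,0,-0.7,0],[0,0,0,0,-0.7,0],[0,0,0,0,-0.7,0],[0,0,0,0,-0.7,0],[0,0,0,0,-0.7,0],[0,0,0,0,-0.7,0],[0,0,0,0,-0.7,0],[0,0,0,0,-0.7,0],[0,0,0,0,-0.7,0],[0,0,0,0,0,0]]' -1 60 && python3 -c "
from h import *; delta([.598,.083,.033],48);print(telemetry.read_state()['moment'])"
```

```text
clock: 5.65
tcp_pos: [0.5978, 0.0831, 0.0355]
tcp_rot: [-89.9, -0.0, 25.2]
wrist_force: [-2.4, 2.7, -1.0]
gripper_width: 0.11
t 5.65 pos [0.5978 0.0831 0.0355] rot [-8.993e+01 -1.000e-02  2.517e+01] F [-2.4  2.7 -1. ] g 0.11
shift/30mm [ 0.003  0.084 -0.006] turn/6deg [-0.011 -3.805  0.004]
[0.46316573 0.31757473 0.05504692]
```

```bash
python3 -m handwheel '[[0,0,0,0,-0.6,0],[0,0,0,0,-0.6,0],[0,0,0,0,-0.6,0],[0,0,0,0,-0.6,0],[0,0,0,0,-0.5,0],[0,0,0,0,-0.4,0],[0,0,0,0,-0.3,0],[0,0,0,0,-0.2,0],[0,0,0,0,-0.2,0],[0,0,0,0,0,0],[0,0,0,0,0,0]]' && python3 -c "
from h import *; delta([.598,.083,.033],48);print(telemetry.read_state()['moment'])"
```

```text
clock: 6.57
tcp_pos: [0.5979, 0.0831, 0.0355]
tcp_rot: [-89.9, -0.1, 48.9]
wrist_force: [-3.0, 4.4, 0.5]
gripper_width: 0.103
t 6.57 pos [0.5979 0.0831 0.0355] rot [-8.993e+01 -5.000e-02  4.889e+01] F [-3.   4.4  0.5] g 0.103
shift/30mm [-0.001  0.084 -0.007] turn/6deg [-0.012  0.149  0.008]
[ 0.81339914  0.56892232 -0.73981255]
```

```bash
python3 -m handwheel '[[0,0,0,0,0.1,0],[0,0,0,0,0,0],[0,0,0,0,0,0],[0,0,0,0,0,0],[0,-0.5,0,0,0,0],[0,-0.8,0,0,0,0],[0,-1,0,0,0,0],[0,-1,0,0,0,0],[0,-1,0,0,0,0],[0,-1,0,0,0,0],[0,-1,0,0,0,0],[0,0,0,0,0,0]]' 0
python3 - <<'E'
from h import *; from loc import loc
delta([.521,.161,.235],40)
p,d,K,T=grab("wrist"); np.savez("w2.npz",p=p,d=d,K=K,T=T); cv2.imwrite("pics/w2.png",p[...,::-1]); loc("w2.npz")
E
```

```text
clock: 7.57
tcp_pos: [0.6001, 0.0822, 0.2327]
tcp_rot: [-90.5, -0.5, 48.4]
wrist_force: [0.3, 0.1, 1.6]
gripper_width: 0.502
t 7.57 pos [0.6001 0.0822 0.2327] rot [-90.5   -0.49  48.37] F [0.3 0.1 1.6] g 0.502
shift/30mm [ 0.21  -0.109  3.715] turn/6deg [0.078 1.395 0.088]
wingtop 349 0.0633 rect [598.3  83.4] [ 9.9 35.6] dir 136.6
bar 874 0.0256 rect [575.6 103.6] [22.  81.8] dir 137.1
captop 5921 0.1558 mean [0.5211 0.1609] circ [520.9 161.3] 26.5
  ray [0.521  0.1609 0.156 ]
```

View pics/w2.png

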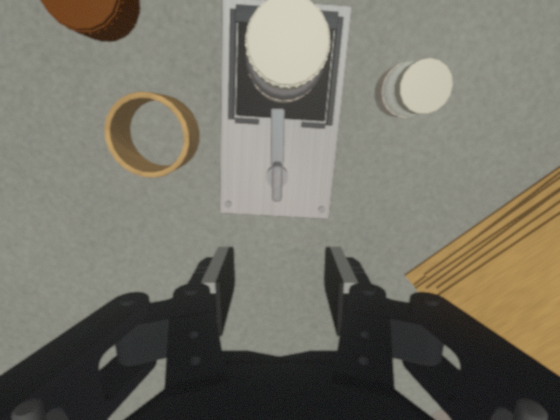

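The bar now lies along about 137° world. With the dock at 45° that is about 92°, which is at the stop. The cap top in this view is at (288,42), and the roll (150,135) and jar (420,88) are untouched. Next I go over the cap.

```bash
python3 -m handwheel '[[0,0,0,0.08,0,0.09],[0,0,0.7,0,0,0],[0,0,1,0,0,0],[0,0,1,0,0,0],[0,0,0.7,0,0,0],[0,0,0.3,0,0,0],[0,0,0,0,0,0],[0,0,0,0,0,0]]' 1
python3 - <<'E'
from h import *; from loc import loc
delta([.521,.161,.122],48)
E
```

```text
clock: 8.28
tcp_pos: [0.5152, 0.1558, 0.224]
tcp_rot: [-89.5, 0.6, 48.4]
wrist_force: [0.5, 0.4, -0.3]
gripper_width: 0.997
t 8.28 pos [0.5152 0.1558 0.224 ] rot [-89.51   0.63  48.42] F [ 0.5  0.4 -0.3] g 0.997
shift/30mm [ 0.295  3.396 -0.06 ] turn/6deg [-0.082  0.07  -0.105]
```

```bash
python3 -m handwheel '[[0.2,0,0,-0.08,0.07,-0.1],[0.1,0,-0.06,0,0,0],[0,0,0,0,0,0],[0,0,0,0,0,0]]'
python3 - <<'E'
from h import *; from loc import loc
delta([.521,.161,.122],48)
E
```

```text
clock: 8.62
tcp_pos: [0.523, 0.1611, 0.2245]
tcp_rot: [-90.0, -0.0, 47.9]
wrist_force: [-0.0, 0.3, -0.4]
gripper_width: 1.001
t 8.62 pos [0.523  0.1611 0.2245] rot [-8.998e+01 -2.000e-02  4.792e+01] F [-0.   0.3 -0.4] g 1.001
shift/30mm [-0.049  3.417  0.045] turn/6deg [-0.003 -0.013  0.003]
```

```bash
python3 -m handwheel '[[-0.05,0.4,0.045,0,0,0],[0,0.6,0,0,0,0],[0,0.6,0,0,0,0],[0,0.6,0,0,0,0],[0,0.5,0,0,0,0],[0,0.4,0,0,0,0],[0,0.32,0,0,0,0],[0,0,0,0,0,0],[0,0,0,0,0,0]]' && python3 -m handwheel '[[0,0,0,0,0,0],[0,0,0,0,0,0],[0,0,0,0,0,0],[0,0,0,0,0,0],[0,0,0,0,0,0],[0,0,0,0,0,0],[0,0,0,0,0,0],[0,0,0,0,0,0]]' -1 60
python3 - <<'E'
from h import *
delta([.521,.161,.122],48);print(telemetry.read_state()['moment'])
p,d,K,T=grab("side"); cv2.imwrite("pics/s1.png",cv2.resize(p[130:290,200:400,::-1],None,fx=3,fy=3))
E
```

```text
clock: 9.37
tcp_pos: [0.5205, 0.1613, 0.1223]
tcp_rot: [-90.0, -0.0, 48.0]
wrist_force: [0.4, 0.6, -0.3]
gripper_width: 1.001
clock: 10.03
tcp_pos: [0.5208, 0.1613, 0.123]
tcp_rot: [-90.1, -0.1, 48.0]
wrist_force: [-1.4, -1.9, 5.8]
gripper_width: 0.592
t 10.03 pos [0.5208 0.1613 0.123 ] rot [-90.06  -0.1   47.96] F [-1.4 -1.9  5.8] g 0.592
shift/30mm [-0.003  0.034 -0.012] turn/6deg [ 0.009 -0.006  0.017]
[-0.30754384  0.19068604  0.08327544]
```

View pics/s1.png

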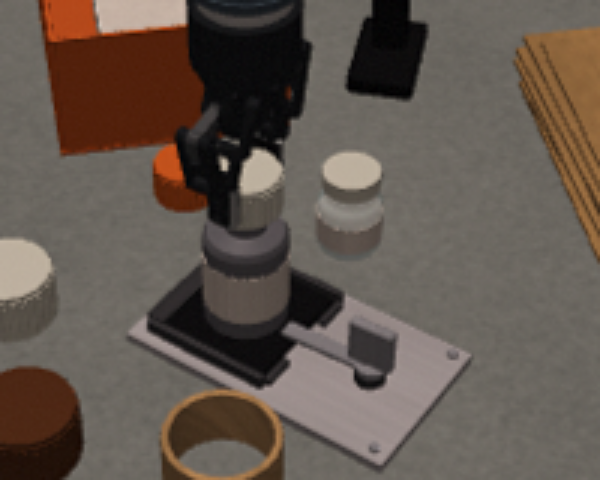

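The side crop shows the fingers on the cap and the bar tip over the plate's near edge. Now I press.

```bash
python3 -m handwheel '[[0,0.05,0,0,0,0],[0,0.05,0,0,0,0],[0,0.05,0,0,0,0],[0,0.05,0,0,0,0],[0,0.04,0,0,0,0],[0,0.04,0,0,0,0],[0,0,0,0,0,0],[0,0,0,0,0,0],[0,0,0,0,0,0]]' -1 80; python3 -c "
from h import *; delta([.521,.161,.122],113);print(telemetry.read_state()['moment'])"
```

```text
clock: 10.83
tcp_pos: [0.5209, 0.1614, 0.1161]
tcp_rot: [-90.1, -0.1, 48.0]
wrist_force: [-3.8, -3.5, 11.8]
gripper_width: 0.591
t 10.83 pos [0.5209 0.1614 0.1161] rot [-90.09  -0.15  47.96] F [-3.8 -3.5 11.8] g 0.591
shift/30mm [-0.006 -0.197 -0.011] turn/6deg [  0.027 -10.839   0.013]
[-0.47836333  0.70995683  0.01753414]
```

```bash
python3 -m handwheel '[[0,0.05,0,0,0,0],[0,0,0,0,0,0],[0,0,0,0,-0.4,0],[0,0,0,0,-0.4,0],[0,0,0,0,-0.4,0],[0,0,0,0,-0.4,0],[0,0,0,0,-0.4,0],[0,0,0,0,0,0]]'; python3 -c "
from h import *; delta([.521,.161,.122],113);print(telemetry.read_state()['moment'])"
```

```text
clock: 11.5
tcp_pos: [0.5215, 0.1621, 0.1161]
tcp_rot: [-90.2, -0.3, 60.1]
wrist_force: [-4.7, -0.7, 15.8]
gripper_width: 0.591
t 11.5 pos [0.5215 0.1621 0.1161] rot [-90.19  -0.27  60.11] F [-4.7 -0.7 15.8] g 0.591
shift/30mm [-0.039 -0.197 -0.006] turn/6deg [ 0.05  -8.815  0.028]
[-0.18793109  0.84797268  0.04282212]
```

```bash
python3 -m handwheel '[[0,0,0,0,-0.6,0],[0,0,0,0,-0.8,0],[0,0,0,0,-0.8,0],[0,0,0,0,-0.8,0],[0,0,0,0,-0.8,0],[0,0,0,0,-0.8,0],[0,0,0,0,-0.8,0],[0,0,0,0,-0.8,0],[0,0,0,0,-0.8,0],[0,0,0,0,-0.8,0],[0,0,0,0,-0.8,0],[0,0,0,0,0,0]]'; python3 -c "
from h import *; delta([.521,.161,.122],113.5);print(telemetry.read_state()['moment'],telemetry.read_state()['qpos'])"
```

```text
clock: 12.5
tcp_pos: [0.5215, 0.1624, 0.1161]
tcp_rot: [-90.4, -0.0, 111.9]
wrist_force: [-3.9, 0.2, 16.0]
gripper_width: 0.591
t 12.5 pos [0.5215 0.1624 0.1161] rot [-9.0350e+01 -4.0000e-02  1.1185e+02] F [-3.9  0.2 16. ] g 0.591
shift/30mm [-0.035 -0.198  0.032] turn/6deg [ 0.059 -0.274  0.006]
[-0.16564544  0.67335368  0.12720478] [ 1.36669905e+01 -2.93987037e+00  9.04497591e+01  8.92365431e-02
  9.21468331e+01 -9.81827810e+01]
```

```bash
python3 -m handwheel '[[0,0,0,0,-0.25,0],[0,-0.1,0,0,0,0],[0,-0.1,0,0,0,0],[0,-0.1,0,0,0,0],[0,-0.1,0,0,0,0],[0,-0.1,0,0,0,0],[0,-0.1,0,0,0,0],[0,0,0,0,0,0],[0,0,0,0,0,0]]'; python3 -c "
from h import *; delta([.521,.161,.2105],113.5);print(telemetry.read_state()['moment'])"
```

```text
clock: 13.25
tcp_pos: [0.5202, 0.1613, 0.1297]
tcp_rot: [-90.0, -0.0, 113.1]
wrist_force: [0.7, 0.3, -0.2]
gripper_width: 0.591
t 13.25 pos [0.5202 0.1613 0.1297] rot [-8.9970e+01 -3.0000e-02  1.1307e+02] F [ 0.7  0.3 -0.2] g 0.591
shift/30mm [-0.019 -2.695 -0.02 ] turn/6deg [-0.005 -0.072  0.006]
[0.00305308 0.01505602 0.05373695]
```

```bash
python3 -m handwheel '[[0,-0.2,0,0,0,0],[0,-0.3,0,0,0,0],[0,-0.4,0,0,0,0],[0,-0.4,0,0,0,0],[0,-0.4,0,0,0,0],[0,-0.4,0,0,0,0],[0,-0.3,0,0,0,0],[0,-0.2,0,0,0,0],[0,-0.1,0,0,0,0],[0,0,0,0,0,0],[0,0,0,0,0,0],[0,0,0,0,0,0]]'
python3 - <<'E'
from h import *
delta([.521,.161,.2105],113.1)
p,d,K,T=grab("side"); P=pts(d,K,T); p2,d2,K2,T2=grab("scene"); P2=pts(d2,K2,T2)
for p_,Q in((p,P),(p2,P2)):
    h=cv2.cvtColor(p_,cv2.COLOR_RGB2HSV); m=(h[...,2]>110)&(h[...,1]<60)&(np.hypot(Q[...,0]-.521,Q[...,1]-.161)<.035)&(Q[...,2]>.17)
    q=Q[m]; print(m.sum(), np.percentile(q[:,2],[2,50,98]).round(4), q.mean(0).round(4))
    w=(np.hypot(Q[...,0]-.598,Q[...,1]-.083)<.03)&(Q[...,2]>.055)&(Q[...,2]<.068); print("wing",w.sum(),Q[w].mean(0).round(4))
    n=(np.hypot(Q[...,0]-.521,Q[...,1]-.161)<.025)&(Q[...,2]>.138)&(Q[...,2]<.15); print("mouth",n.sum(),Q[n].mean(0).round(4))
a=cv2.resize(p[100:290,200:400,::-1],(400,380)); b=cv2.resize(p2[120:310,200:400,::-1],(400,380)); cv2.imwrite("pics/s2.png",np.hstack([a,b]))
E
```

```text
clock: 14.25
tcp_pos: [0.5202, 0.1614, 0.2105]
tcp_rot: [-90.0, -0.0, 113.1]
wrist_force: [-0.5, 0.2, -1.6]
gripper_width: 0.59
t 14.25 pos [0.5202 0.1614 0.2105] rot [-8.9970e+01 -4.0000e-02  1.1307e+02] F [-0.5  0.2 -1.6] g 0.59
shift/30mm [-0.022  0.    -0.021] turn/6deg [-0.005 -0.005  0.006]
196 [0.2396 0.2425 0.2453] [0.5113 0.1595 0.2451]
wing 90 [0.5968 0.0791 0.0614]
mouth 209 [0.5196 0.1568 0.1429]
1041 [0.2111 0.2417 0.5126] [0.5355 0.1643 0.3063]
wing 108 [0.6008 0.0841 0.0614]
mouth 240 [0.5237 0.1623 0.1426]
```

View pics/s2.png

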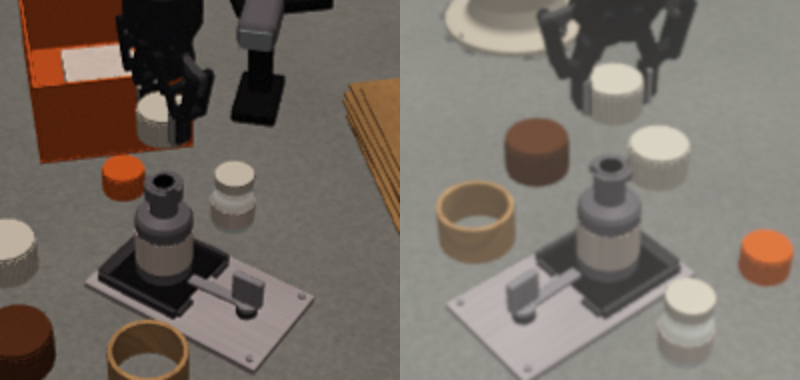

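Both views show the cap upright in the gripper. Its top is at 0.242 m, so its middle is about 82 mm above the open mouth. The bottle is docked, the bar lies over the plate edge, and the bystanders are in place. I'm handing in the job.

```bash
python3 -m handwheel '[[0,0,0,0,0,0],[0,0,0,0,0,0],[0,0,0,0,0,0]]' && python3 -c "
from workcell import job; print(job.close_job())"
```

```text
clock: 14.6
tcp_pos: [0.5204, 0.1614, 0.2112]
tcp_rot: [-90.0, -0.0, 113.1]
wrist_force: [0.1, -0.5, -0.9]
gripper_width: 0.592
the job is handed in; nothing more can be done
None
```

The job is done and handed in at 14.6 s. I turned the turnbutton to its stop, pressed the cap to its bottom stop, twisted it about 65° counter-clockwise and lifted it off. The gripper still holds it upright over the bottle's mouth.

- **Turnbutton:** before I touched the cap, the bar measured about 92° from the dock's x axis, and the wrist moment showed it against the stop. In the final pictures it still lies across the plate edge.
- **Cap:** its top is at about 0.242 m, so its middle is about 82 mm above the mouth. The tool is upright to within 0.1°. As the cap came up, the wrist force fell to about zero, so it was free and not pulling on the bottle.
- **Bottle and bystanders:** the final pictures show the bottle in its dock and the jar, roll and lids where they were. I judged this by eye and did not re-measure the jar and the roll.
- **Disagreements:** the scene and side cameras differ by about 5 mm on the cap and wing positions. I used the wrist camera's values, which lay between them and matched the dock geometry. One cap-height percentile in the last check (0.51 m) was a stray reading, probably from the arm.

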